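# Lay out two stamping places at the temple's writing desk

### The arm

A 6-joint arm with a two-finger parallel gripper is mounted at the origin on the work surface. World frame = base frame: x ahead of the robot, y to its left, z up, the work surface at z = 0. Lengths are in mm, angles in rad, forces in N, time in s.
With the tool pointing down it reaches from about 325 to 1000 mm from the base axis. Payload 5.1 kg.
Tool frame: the origin (TCP) lies on the mounting face of the last link; the fingertips stand 173 mm ahead of it and the grasp point (between the pads) lies 155 mm ahead of it (r.tip_reach is the z of the fingertips in the tool frame, in mm); z points along the fingers, y is the direction in which the jaws open and shut (so a half turn about z gives the same grasp; the last joint's range is limited). The gripper opens to 85 mm and grips with 20 to 120 N. Pads are 22 mm wide; open, the fingers measure 114 mm over their backs; the gripper's body (76 mm by 85 mm) begins 54 mm behind the grasp point. The pads swing forward as they close: fully open they stand 13 mm farther back than shut.
Start: joints at [-1.364, 0.124, 1.65, -0, 1.367, -0.083], TCP at [185.712, -622.894, 404.722] pointing down, gripper open.
Joint ranges: [-2.61, 2.61], [-1.02, 2.33], [0.03, 2.71], [-1.35, 4.49], [0.32, 2.68], [-2.91, 2.91]. Speed limits (rad/s): [2.57, 2.57, 3.14, 3.14, 3.14, 3.14].

### API

Orientations are given as a unit quaternion [w, x, y, z].
In Python, from cell import r, viewer gives the robot as it stands.
- The arm moves only by the tool jog_arm, never from a script. Its argument "deltas" is one flat list of numbers, 7 for each row, row after row: the shift along the tool's x, y, z in units of 25 mm (1.0 is 25 mm), then the turn, a rotation vector about the tool's x, y, z in rad, then the finger opening in mm, from 0 to 85.4. In form: [dx, dy, dz, rx, ry, rz, fingers, dx, dy, dz, rx, ry, rz, fingers, ...]. A call has 1 to 12 rows; each row shifts and turns the commanded pose from where the row before left it, along the tool's axes as they then stand; what a row does not reach is not made up. A row lasts 1/12 s, in which the tool goes at most 41.7 mm and 7.16 degrees, less where a joint would pass 70% of its speed; a pose out of reach is approached as far as the arm can. A call is refused whole if a number of a shift passes 1 or a number of a turn 0.125, either way. A call with a gripper value outside its range is refused whole. The fingers move at their own pace and stop on an object; "squeeze" is the grip in N (left out, the last holds). Time passes only in rows, so rows that do not move let the fingers close. It gives the time, the measured TCP pose, the force and the opening at its end, in the units of the state.
- r.get_obs(): the state, without advancing time (a new reading comes with each control period).
- viewer.read_camera(name): name is "scene" or "top" or "wrist"; returns the picture (420x560x3 uint8, blue, green, red); there is no depth.
- viewer.get_calibration(name): a dict with "K" (3x3 intrinsics, pixels), "k1" (the pictures are not rectified: a ray, as slopes to the right and down, at radius r is drawn at 1 + k1 r^2 times it, then the intrinsics apply), "eye" and "orientation" of the camera in the world. Camera axes: x right, y up, looking along -z (the intrinsics and any distortion apply to the point x, -y, -z); pixel columns grow to the right and rows downward; lengths in mm; the calibration is good to about 2 mm. A picture is of the moment at which its call begins: read the wrist's pose just before it. get_calibration takes no time and is no camera call; for the wrist camera it gives the pose at the moment of the call.
- r.finish_job(): hands the job in, once; it reports no verdict.
The state is a dict: "clock": time; "joint_pos": joint angles; "joint_velocities": joint speeds; "joint_torque": joint torques, N m; "eef_pos": TCP position; "tool_rot": TCP orientation; "ft_force": force on the tool from outside, world axes, zero at the start; "ft_torque": the same for the moment, N m; "gripper_width": finger opening in mm.
Only numpy, scipy, OpenCV 4.12 (cv2) and the standard library are available. Lean on these libraries where they do the work, as an engineer would, in place of code of your own. Each camera call takes 0.05 s, during which the arm holds its last target. There are 200 camera calls.

### The job

Lay out the two stamping places for the morning: on the black lacquer stand seat the blue ink case, nest the yellow case on top of it, and stand the pale wooden stamp upright in the yellow case's recess; on the red lacquer stand seat the green ink case and stand the black stamp upright in its recess. Leave the paperweight, the eraser and the glue pot where they are, and let go of everything so that both stacks stand still.

Things in the scene. Friction and masses are not known exactly. Their poses are not given: they have to be found in the camera images.
- blue_case_center (a point): Blue round ink case, 62 mm across, 46 mm high, loose, upright, 0.08-0.17 kg. Point: on its axis half-way up (23 mm), z up. Foot 48 mm across, 5 mm high, chamfered; top recess 54 mm across, 4 mm deep, rim 4 mm wide. Nested in another case, its point is 42 mm above that one's, 3 mm play all round. Keep fingertips 6 mm or more above its underside to set it down: grip the upper half.
- yellow_case_center (a point): Yellow round ink case, 62 mm across, 46 mm high, loose, upright, 0.08-0.17 kg. Point: on its axis half-way up (23 mm), z up. Foot 48 mm across, 5 mm high, chamfered; top recess 54 mm across, 4 mm deep, rim 4 mm wide. Nested in another case, its point is 42 mm above that one's, 3 mm play all round. Keep fingertips 6 mm or more above its underside to set it down: grip the upper half.
- green_case_center (a point): Green round ink case, 62 mm across, 46 mm high, loose, upright, 0.08-0.17 kg. Point: on its axis half-way up (23 mm), z up. Foot 48 mm across, 5 mm high, chamfered; top recess 54 mm across, 4 mm deep, rim 4 mm wide. Nested in another case, its point is 42 mm above that one's, 3 mm play all round. Keep fingertips 6 mm or more above its underside to set it down: grip the upper half.
- pale_stamp_center (a point): Pale wooden hand stamp, 70 mm high, loose, upright, 0.05-0.10 kg: round base 38 mm across, 10 mm high, with a red line; round grip 24 mm across (10 to 58 mm up); knob 30 mm across on top. Point: on its axis half-way up (35 mm), z up. Standing in a case's recess (8 mm play all round) its point is 54 mm above the case's point.
- black_stamp_center (a point): Black wooden hand stamp, 70 mm high, loose, upright, 0.05-0.10 kg: round base 38 mm across, 10 mm high, with a red line; round grip 24 mm across (10 to 58 mm up); knob 30 mm across on top. Point: on its axis half-way up (35 mm), z up. Standing in a case's recess (8 mm play all round) its point is 54 mm above the case's point.
- black_stand_seat (a point): Black lacquer stand, round, fixed: 92 mm across, top 12 mm above the desk; in the middle a round seat 72 mm across, outlined in gold, in a rim 4 mm wide, 3 mm high. Point: centre of the seat's floor (12 mm above the desk), z up. A seated case has its point 23 mm above this; its foot has 12 mm play all round.
- red_stand_seat (a point): Red lacquer stand, round, fixed: 92 mm across, top 12 mm above the desk; in the middle a round seat 72 mm across, outlined in gold, in a rim 4 mm wide, 3 mm high. Point: centre of the seat's floor (12 mm above the desk), z up. A seated case has its point 23 mm above this; its foot has 12 mm play all round.
- paperweight: Brass bar paperweight lying on the mat, 80 mm (x) by 18 mm by 14 mm high with a small button on top to 22 mm; loose, not part of the job. Origin: centre of its underside, z up.
- eraser: White eraser in an orange sleeve, 45 mm (x) by 24 mm by 14 mm high; loose, not part of the job. Origin: centre of its underside, z up.
- glue_pot: Small white glue pot with an orange cap, 30 mm in diameter, 42 mm high; loose, not part of the job. Origin: centre of its underside, z up.
Mind the look-alikes: they are no part of the job. What is meant by the part that bears green_case_center is not grey, and is the smaller of those in its own colour.

How it is judged:
By the outcome, as a careful person would: the job done as asked, in the order asked, and still so for the second after the job is handed in, with the robot touching nothing.
It also fails if it takes over 123 s, if anything falls off the work surface, if the arm or the gripper's body presses on something with over 40 N, if the wrist force passes 120 N, or if a joint passes its speed limit or range.

## Working session

There is one attempt and no reset: what is moved stays moved. The work goes in short steps, Python scripts to look and compute and a tool call to move; the robot and the scene stay as the last step left them, time stands still between calls to the robot, and variables do not carry over. Pictures are saved under pics/ and viewed, about 12 in all and at most 16, crops included, and the job is handed in when it is done.

Besides the shell and the picture viewer there is one more tool, called as name(argument=value, ...) on one line, values as JSON. jog_arm: Moves the arm, as the interface text tells. Its arguments: {"type":"object","properties":{"deltas":{"type":"array"},"squeeze":{"type":"number"}},"required":["deltas"]}

```bash
ls; mkdir -p pics; python3 - <<'E'
from cell import r, viewer
import cv2,numpy as np
o=r.get_obs();print({k:np.round(v,3) for k,v in o.items()})
for n in("scene","top","wrist"):
    c=viewer.get_calibration(n);print(n,c)
    cv2.imwrite(f"pics/{n}0.png",viewer.read_camera(n))
E
```

```text
pics
{'clock': np.float64(0.0), 'joint_pos': array([-1.364,  0.125,  1.652,  0.   ,  1.367, -0.083]), 'joint_velocities': array([ 0.   , -0.001,  0.001,  0.001,  0.   , -0.002]), 'joint_torque': array([ 0.0000e+00, -4.2361e+01, -3.6545e+01, -0.0000e+00,  7.0000e-03,
        0.0000e+00]), 'eef_pos': array([ 185.658, -622.661,  403.445]), 'tool_rot': array([-0.001,  0.99 ,  0.144, -0.   ]), 'ft_force': array([0.104, 0.744, 0.443]), 'ft_torque': array([-0.027, -0.062, -0.023]), 'gripper_width': np.float64(85.554)}
scene {'K': array([[523.73488494,   0.        , 285.31052262],
       [  0.        , 523.73488494, 202.13754469],
       [  0.        ,   0.        ,   1.        ]]), 'k1': -0.10096575205914324, 'eye': array([1502.22791979,  630.62678563,  777.00547851]), 'orientation': array([0.40622078, 0.22142372, 0.42196731, 0.7796793 ])}
top {'K': array([[459.54457729,   0.        , 287.87003052],
       [  0.        , 459.54457729, 211.62074586],
       [  0.        ,   0.        ,   1.        ]]), 'k1': -0.03410371039120034, 'eye': array([ 363.00092456,   -1.12879429, 1023.86260722]), 'orientation': array([ 0.71938228,  0.07481565, -0.06937575, -0.68707988])}
wrist {'K': array([[353.9313981 ,   0.        , 275.38275531],
       [  0.        , 353.9313981 , 213.85469891],
       [  0.        ,   0.        ,   1.        ]]), 'k1': -0.0911437840151641, 'eye': array([ 252.07146941, -603.25765869,  372.49245862]), 'orientation': array([ 0.79432038, -0.10988762,  0.0828954 , -0.59169942])}
```

View pics/top0.png

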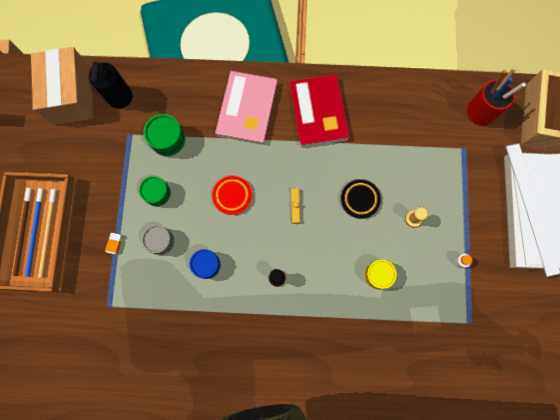

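View pics/scene0.png

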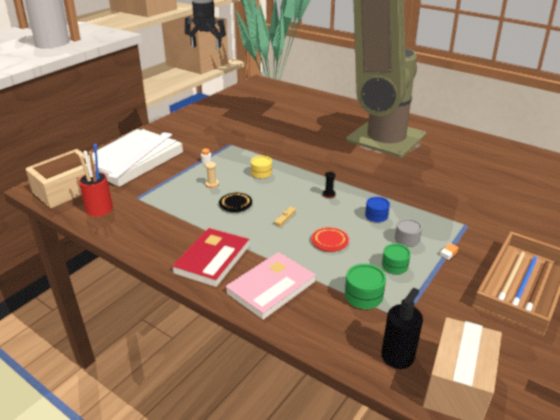

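Look-alikes in the top view:
- **Green:** small round case at (154,191), large round tin at (164,133), grey case at (157,239). The small non-grey one is wanted.
- **Red:** stand at (232,195), against the red book and the pen pot.
- **Black:** stand at (360,199), black stamp at (277,278), black bottle at (110,85).
- **Blue and yellow:** blue case at (205,264), yellow case at (381,274).
- **Pale stamp:** (417,217), against the glue pot at (465,260).

```bash
cat > h.py <<'E'
import cv2,numpy as np
from cell import r,viewer
from scipy.spatial.transform import Rotation as R
def ray(c,px,z):
    """pixels (N,2) -> world points on plane z"""
    u=cv2.undistortPoints(np.float64(px).reshape(-1,1,2),c["K"],np.array([c["k1"],0,0,0.]),None,None).reshape(-1,2)
    # k1 convention: drawn = (1+k1 r^2)*ray, same as OpenCV's radial model
    q=c["orientation"];d=R.from_quat([q[1],q[2],q[3],q[0]]).apply(np.c_[u[:,0],-u[:,1],-np.ones(len(u))])
    e=c["eye"];return e+d*((z-e[2])/d[:,2])[:,None]
def look(name):
    c=viewer.get_calibration(name);return c,viewer.read_camera(name)
def mask(im,h,s=120,v=60):
    a=cv2.cvtColor(im,cv2.COLOR_BGR2HSV);H=a[...,0].astype(int)
    return ((abs((H-h+90)%180-90)<9)&(a[...,1]>s)&(a[...,2]>v)).astype(np.uint8)
def pose():
    o=r.get_obs();q=o["tool_rot"];return o["eef_pos"],R.from_quat([q[1],q[2],q[3],q[0]]),o
def delta(x,y,ztip):
    """tool-frame shift in units to put the fingertip point at x,y,ztip (tool down)"""
    p,T,o=pose();return T.inv().apply(np.array([x,y,ztip+173])-p)/25
E
python3 - <<'E'
from h import *
c=viewer.get_calibration("top");im=cv2.imread("pics/top0.png")
hsv=cv2.cvtColor(im,cv2.COLOR_BGR2HSV)
for n,p,h,z in(("blue",(205,264),115,46),("yellow",(381,274),28,46),("green",(154,191),65,46),("big",(164,133),65,60)):
    x,y=p;print(n,hsv[y,x])
    m=mask(im,int(hsv[y,x][0]),120,90);k,l,st,ce=cv2.connectedComponentsWithStats(m);i=l[y,x]
    print(ce[i],st[i],ray(c,ce[i],z-8)[0].round(),"width",np.ptp(ray(c,np.argwhere(l==i)[:,::-1],z-8),axis=0).round())
for n,p,z in(("red",(232,195),12),("black",(360,199),12),("pale knob",(421,213),70),("blackst knob",(277,278),60),("pw",(296,206),14),("eraser",(113,243),14),("pot",(465,260),42)):
    print(n,ray(c,p,z)[0].round())
E
```

```text
blue [110 239 189]
[203.48484848 263.13787879] [189 249  30  29 660] [446. 187.  38.] width [60. 62.  0.]
yellow [ 30 255 238]
[380.63186078 274.01874163] [365 259  32  30 747] [ 440. -193.   38.] width [62. 66.  0.]
green [ 69 255 165]
[152.2662116  189.03071672] [139 176  28  27 586] [604. 315.  38.] width [60. 61.  0.]
big [ 68 255 160]
[161.59773663 131.47839506] [144 114  36  35 972] [735. 304.  52.] width [82. 81.  0.]
red [605. 140.  12.]
black [ 609. -150.   12.]
pale knob [ 570. -272.   70.]
blackst knob [420.  27.  60.]
pw [586.  -6.  14.]
eraser [483. 397.  14.]
pot [ 478. -373.   42.]
```

```bash
python3 - <<'E'
import cv2
im=cv2.imread("pics/top0.png")
cv2.imwrite("pics/top_crop.png",cv2.resize(im[105:300,120:480],None,fx=2.2,fy=2.2,interpolation=cv2.INTER_CUBIC))
E
```

```text
(no output)
```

View pics/top_crop.png

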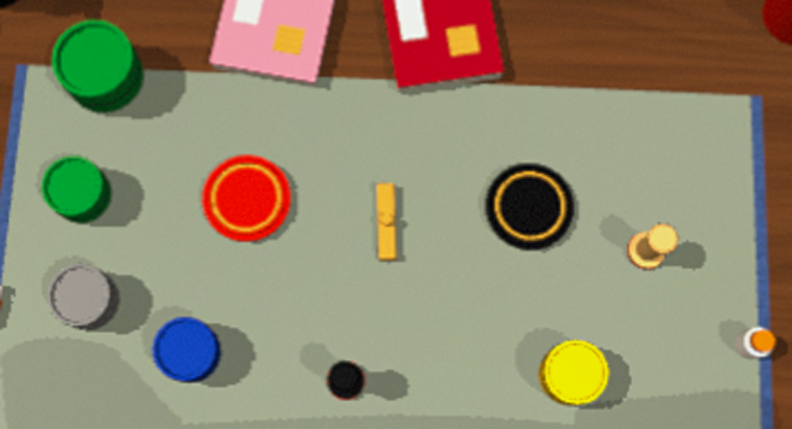

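Crop: the small green case is at (75,188), 60 mm wide against 82 mm for the big tin at (95,60), and it isn't the grey one at (80,295), so the choice is confirmed. I'm setting out for the blue case and squaring the tool on the way.

jog_arm(deltas=[0.7,-1,0,0,0,0.0963,85,0.7,-1,0,0,0,0.0963,85,0.8,-1,0,0,0,0.0963,85,1,-1,0,0,0,0,85,1,-1,0,0,0,0,85,1,-1,0,0,0,0,85,1,-1,0,0,0,0,85,1,-1,0,0,0,0,85,1,-1,0,0,0,0,85,1,-1,0,0,0,0,85,0,-1,0,0,0,0,85,0,-1,0,0,0,0,85], squeeze=40)

```text
clock: 1.15
eef_pos: [400.9, -312.5, 404.3]
tool_rot: [-0.0, 1.0, 0.001, -0.0]
ft_force: [0.3, 0.4, 0.9]
gripper_width: 85.2
```

jog_arm(deltas=[0,-1,0,0,0,0,85,0,-1,0,0,0,0,85,0,-1,0,0,0,0,85,0,-1,0,0,0,0,85,0,-1,0,0,0,0,85,0,-1,0,0,0,0,85,0,-1,0,0,0,0,85,0,-1,0,0,0,0,85,0,-1,0,0,0,0,85,0,-1,0,0,0,0,85,0,-1,0,0,0,0,85,0,-1,0,0,0,0,85])

```text
clock: 2.15
eef_pos: [399.3, -12.9, 404.5]
tool_rot: [-0.0, 1.0, 0.0, -0.0]
ft_force: [0.1, 0.8, -0.2]
gripper_width: 85.1
```

jog_arm(deltas=[0,-1,0,0,0,0,85,0,-1,0,0,0,0,85,0,-1,0,0,0,0,85,0,-1,0,0,0,0,85,0,-1,0,0,0,0,85,0,-1,0,0,0,0,85,0,-0.9,0,0,0,0,85,0,-0.5,0,0,0,0,85,0,0,0,0,0,0,85])

```text
clock: 2.9
eef_pos: [399.2, 172.7, 404.4]
tool_rot: [-0.0, 1.0, 0.002, -0.0]
ft_force: [-0.2, -0.7, -0.0]
gripper_width: 85.2
```

```bash
python3 - <<'E'
from h import *
p,T,o=pose();c,im=look("wrist");print(p.round(1),c["eye"].round(1),T.inv().apply(c["eye"]-p).round(1))
cv2.imwrite("pics/w1.png",im)
m=mask(im,112,120,50);ct=max(cv2.findContours(m,0,1)[0],key=cv2.contourArea)
for z in(46,):
    q=ray(c,ct[:,0],z);print(cv2.minEnclosingCircle(np.float32(q[:,:2])),cv2.fitEllipse(np.float32(q[:,:2])))
E
```

```text
[399.2 172.7 404.4] [468.5 172.5 373.3] [69.3  0.5 31.1]
((445.99200439453125, 185.08119201660156), 30.437110900878906) ((446.01776123046875, 185.06504821777344), (59.683197021484375, 59.87519073486328), 7.8348283767700195)
```

View pics/w1.png

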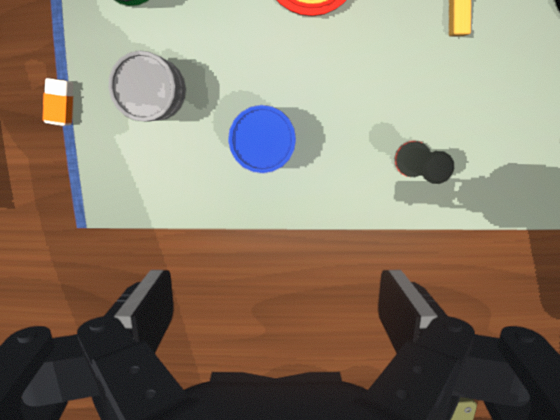

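Wrist view: the blue case is at (262,139), which puts it at (446,185) with nothing near the fingers. Descending and gripping.

jog_arm(deltas=[1,-0.3,1,0,0,0,85,0.87,-0.2,1,0,0,0,85,0,0,1,0,0,0,85,0,0,1,0,0,0,85,0,0,1,0,0,0,85,0,0,1,0,0,0,85,0,0,1,0,0,0,85,0,0,1,0,0,0,85,0,0,0.44,0,0,0,85,0,0,0,0,0,0,85,0,0,0,0,0,0,50,0,0,0,0,0,0,50])

```text
clock: 3.95
eef_pos: [447.3, 183.5, 195.4]
tool_rot: [-0.001, 1.0, 0.0, 0.001]
ft_force: [0.3, 1.9, 1.4]
gripper_width: 63.6
```

jog_arm(deltas=[0,0,0,0,0,0,50,0,0,0,0,0,0,50,0,0,0,0,0,0,50])

```text
clock: 4.2
eef_pos: [447.4, 183.7, 196.0]
tool_rot: [-0.0, 1.0, 0.001, 0.002]
ft_force: [-0.4, -1.8, 6.3]
gripper_width: 60.8
```

jog_arm(deltas=[0,0,-0.4,0,0,0,50,0,0,-1,0,0,0,50,0,0,-1,0,0,0,50,0,0.5,-1,0,0,0,50,0.5,1,-0.8,0,0,0,50,1,1,0,0,0,0,50,1,1,0,0,0,0,50,1,1,0,0,0,0,50,1,1,0,0,0,0,50,1,1,0,0,0,0,50,0,1,0,0,0,0,50,0,1,0,0,0,0,50])

```text
clock: 5.2
eef_pos: [584.8, -30.3, 299.1]
tool_rot: [-0.0, 1.0, 0.0, -0.0]
ft_force: [-0.2, 0.1, -1.8]
gripper_width: 60.4
```

jog_arm(deltas=[0,1,0,0,0,0,50,0,1,0,0,0,0,50,0,1,0,0,0,0,50,0,1,0,0,0,0,50,0,0.6,0,0,0,0,50,0,0.3,0,0,0,0,50,0,0,0,0,0,0,50])

```text
clock: 5.78
eef_pos: [584.0, -152.4, 299.0]
tool_rot: [-0.0, 1.0, -0.0, 0.0]
ft_force: [-0.1, -0.2, -1.4]
gripper_width: 61.0
```

```bash
python3 - <<'E'
from h import *
p,T,o=pose();c,im=look("wrist");print(p.round(1),T.as_matrix().round(3)[:2,:2].tolist())
cv2.imwrite("pics/w2.png",im)
ct,it=look("top");cv2.imwrite("pics/t2.png",it)
E
```

```text
[ 584.  -152.4  299. ] [[1.0, -0.001], [-0.001, -1.0]]
```

View pics/w2.png

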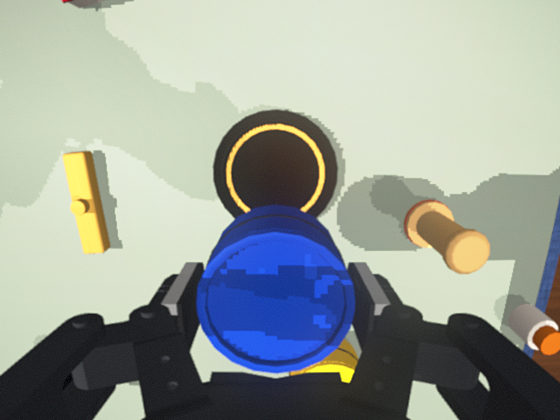

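```bash
cat >> h.py <<'E'
def circ(p):
    """least squares circle of xy points, one trimming pass"""
    p=np.asarray(p)[:,:2]
    for _ in range(4):
        A=np.c_[2*p,np.ones(len(p))];s=np.linalg.lstsq(A,(p**2).sum(1),rcond=None)[0]
        rr=np.sqrt(s[2]+s[0]**2+s[1]**2);e=abs(np.hypot(*(p-s[:2]).T)-rr);p=p[e<=max(2*np.median(e),.5)]
    return s[0].round(1),s[1].round(1),rr.round(1),len(p)
E
python3 - <<'E'
from h import *
im=cv2.imread("pics/w2.png");c=viewer.get_calibration("wrist")
m=mask(im,22,120,100);m[:100]=0;m[215:]=0;m[:,:212]=0;m[:,345:]=0
print("gold",circ(ray(c,np.argwhere(m)[:,::-1],12)))
# held case: outer contour lower part -> top rim at z~149
b=mask(im,112,120,40);ct=max(cv2.findContours(b,0,1)[0],key=cv2.contourArea)[:,0]
ct=ct[(ct[:,1]>320)];print("held",circ(ray(c,ct,149)))
print("pale knob",ray(c,[(468,252)],70),"base",ray(c,[(430,223)],10))
# from top camera, initial image
t=cv2.imread("pics/top0.png");ctp=viewer.get_calibration("top")
m=mask(t,22,120,100);y,x=np.nonzero(m);k=np.hypot(x-360,y-199)<24;print("gold top",circ(ray(ctp,np.c_[x,y][k],12)))
k=np.hypot(x-232,y-195)<24;print("red gold top",circ(ray(ctp,np.c_[x,y][k],12)))
E
```

```text
gold (np.float64(611.0), np.float64(-150.7), np.float64(34.2), 1481)
held (np.float64(582.6), np.float64(-151.2), np.float64(29.9), 175)
pale knob [[ 572.93062047 -270.00683445   70.        ]] base [[ 572.99983585 -271.03565623   10.        ]]
gold top (np.float64(611.5), np.float64(-151.2), np.float64(34.3), 198)
red gold top (np.float64(607.0), np.float64(141.3), np.float64(34.2), 141)
```

jog_arm(deltas=[0.6,0,0.3,0,0,0,50,0.53,0,0.7,0,0,0,50,0,0,1,0,0,0,50,0,0,0.8,0,0,0,50,0,0,0.5,0,0,0,50,0,0,0.25,0,0,0,50,0,0,0.1,0,0,0,50,0,0,0,0,0,0,50])

```text
clock: 6.55
eef_pos: [612.7, -150.5, 208.5]
tool_rot: [-0.0, 1.0, 0.001, 0.0]
ft_force: [0.2, 0.4, -1.9]
gripper_width: 60.6
```

jog_arm(deltas=[0,0,0.06,0,0,0,50,0,0,0,0,0,0,50])

```text
clock: 6.72
eef_pos: [613.0, -150.9, 208.1]
tool_rot: [-0.0, 1.0, 0.001, 0.001]
ft_force: [-3.3, 1.5, 4.7]
gripper_width: 60.3
```

jog_arm(deltas=[0,0,0,0,0,0,85,0,0,0,0,0,0,85,0,0,0,0,0,0,85,0,0,-0.4,0,0,0,85,0,0,-1,0,0,0,85,0,0,-1,0,0,0,85,0,0,-1,0,0,0,85,-0.5,0,-1,0,0,0,85,-1,0.4,-1,0,0,0,85,-1,0.4,0,0,0,0,85,-1,0.4,0,0,0,0,85,-1,0.4,0,0,0,0,85])

```text
clock: 7.72
eef_pos: [498.9, -191.7, 342.7]
tool_rot: [0.001, 1.0, 0.001, 0.001]
ft_force: [-0.9, -0.2, -0.3]
gripper_width: 85.1
```

jog_arm(deltas=[-1,0,0,0,0,0,85,-1,0,0,0,0,0,85,-1,0,0,0,0,0,85,-0.7,0,0,0,0,0,85,-0.3,0,0,0,0,0,85,0,0,0,0,0,0,85])

```text
clock: 8.22
eef_pos: [398.9, -191.6, 341.5]
tool_rot: [0.0, 1.0, -0.0, 0.001]
ft_force: [-0.3, 0.1, 0.1]
gripper_width: 84.7
```

```bash
python3 - <<'E'
from h import *
p,T,o=pose();c,im=look("wrist");print(p.round(1));cv2.imwrite("pics/w3.png",im)
m=mask(im,30,150,90);ct=max(cv2.findContours(m,0,1)[0],key=cv2.contourArea)
q=ray(c,ct[:,0],46);print("yellow",cv2.boundingRect(ct),cv2.minEnclosingCircle(np.float32(q[:,:2])),circ(q))
b=mask(im,112,120,40);ct=max(cv2.findContours(b,0,1)[0],key=cv2.contourArea);q=ray(c,ct[:,0],58);print("blue",cv2.boundingRect(ct),circ(q))
print("yellow delta tip20",delta(440,-193,20))
E
```

```text
[ 398.9 -191.6  341.5]
yellow (238, 111, 83, 82) ((440.5785827636719, -194.9417724609375), 30.61269187927246) (np.float64(440.7), np.float64(-195.0), np.float64(30.1), 222)
blue (479, 125, 29, 123) (np.float64(417.1), np.float64(-353.8), np.float64(31.4), 219)
yellow delta tip20 [1.59978    0.04836215 5.95158571]
```

View pics/w3.png

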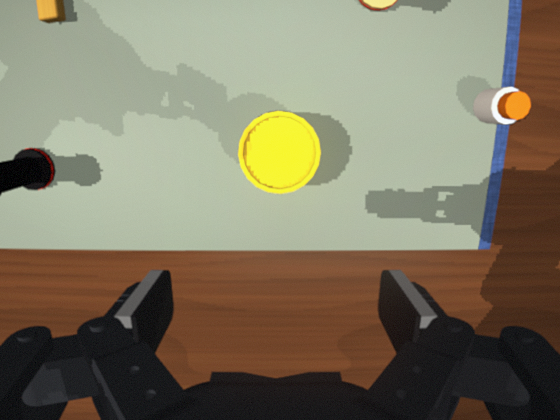

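Wrist view: the yellow case is at (280,152), so (440.7,-195), with clear room around it. Gripping it.

jog_arm(deltas=[0.9,0.1,1,0,0,0,85,0.75,0.04,1,0,0,0,85,0,0,1,0,0,0,85,0,0,1,0,0,0,85,0,0,1,0,0,0,85,0,0,0.6,0,0,0,85,0,0,0.26,0,0,0,85,0,0,0,0,0,0,85,0,0,0,0,0,0,50,0,0,0,0,0,0,50,0,0,0,0,0,0,50,0,0,0,0,0,0,50])

```text
clock: 9.27
eef_pos: [442.2, -195.5, 196.5]
tool_rot: [0.001, 1.0, 0.0, 0.002]
ft_force: [1.0, 0.2, 3.4]
gripper_width: 60.5
```

jog_arm(deltas=[0,0,0,0,0,0,50,0,0,-0.4,0,0,0,50,0,0,-1,0,0,0,50,0,0,-1,0,0,0,50,0,0,-1,0,0,0,50,0.5,0,-1,0,0,0,50,1,-0.5,-1,0,0,0,50,1,-0.5,-0.6,0,0,0,50,1,-0.5,0,0,0,0,50,0.5,-0.2,0,0,0,0,50,0,0,0,0,0,0,50])

```text
clock: 10.18
eef_pos: [542.3, -151.4, 344.5]
tool_rot: [-0.0, 1.0, 0.002, -0.0]
ft_force: [-0.8, 0.1, -1.1]
gripper_width: 60.5
```

```bash
python3 - <<'E'
from h import *
p,T,o=pose();c,im=look("wrist");print(p.round(1));cv2.imwrite("pics/w4.png",im)
b=mask(im,112,120,40);ct=max(cv2.findContours(b,0,1)[0],key=cv2.contourArea);q=ray(c,ct[:,0],58);print("blue",cv2.boundingRect(ct),circ(q))
E
```

```text
[ 542.3 -151.4  344.5]
blue (231, 68, 89, 92) (np.float64(611.5), np.float64(-151.2), np.float64(30.6), 224)
```

View pics/w4.png

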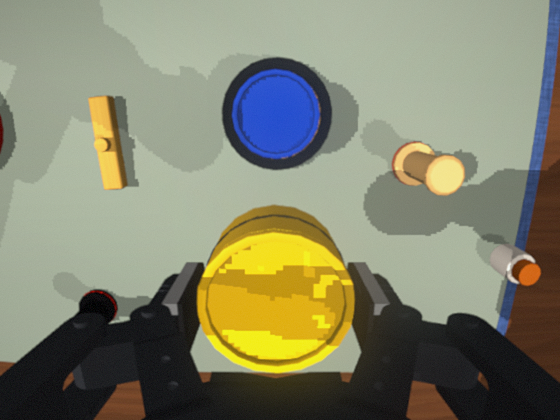

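```bash
python3 - <<'E'
from h import *
im=cv2.imread("pics/w4.png");c=viewer.get_calibration("wrist")
b=mask(im,27,120,60);b[:200]=0;ct=max(cv2.findContours(b,0,1)[0],key=cv2.contourArea)[:,0]
ct=ct[ct[:,1]>320];q=circ(ray(c,ct,194));print("held",q,"offset",q[0]-pose()[0][0],q[1]-pose()[0][1])
E
```

```text
held (np.float64(539.3), np.float64(-152.3), np.float64(29.9), 167) offset -1.8379478919144958 -0.398507163493349
```

jog_arm(deltas=[1,0,0.2,0,0,0,50,1,0,0.5,0,0,0,50,0.6,0,0.5,0,0,0,50,0.23,0,0.5,0,0,0,50,0,0,0.3,0,0,0,50,0,0,0.2,0,0,0,50,0,0,0,0,0,0,50])

```text
clock: 10.82
eef_pos: [610.1, -152.4, 287.2]
tool_rot: [-0.001, 1.0, 0.0, -0.002]
ft_force: [0.1, -0.1, -1.6]
gripper_width: 60.3
```

jog_arm(deltas=[0.06,-0.03,0.4,0,0,0,50,0,0,0.4,0,0,0,50,0,0,0.2,0,0,0,50,0,0,0,0,0,0,50])

```text
clock: 11.15
eef_pos: [612.5, -151.4, 262.5]
tool_rot: [-0.001, 1.0, 0.0, -0.002]
ft_force: [-0.4, -0.4, -1.4]
gripper_width: 60.5
```

```bash
python3 - <<'E'
from h import *
P=[]
for i in range(5): P.append(pose()[0]);c,im=look("wrist")
print(np.array(P).round(1))
b=mask(im,27,120,60);b[:200]=0;ct=max(cv2.findContours(b,0,1)[0],key=cv2.contourArea)[:,0]
ct=ct[ct[:,1]>320];print("held",circ(ray(c,ct,46+P[-1][2]-196.5)))
cv2.imwrite("pics/w5.png",im);cs,s=look("scene");cv2.imwrite("pics/s5.png",s)
m=mask(s,112,120,40)|mask(s,28,120,90);u=s[150:250,180:300]
cv2.imwrite("pics/pair5.png",np.hstack([cv2.resize(u,(420,350),interpolation=2),cv2.resize(im[130:410,150:410],(325,350))]))
E
```

```text
[[ 612.5 -151.4  262.5]
 [ 612.8 -151.5  263.4]
 [ 613.1 -151.5  264.1]
 [ 613.4 -151.7  264.7]
 [ 613.5 -151.7  265. ]]
held (np.float64(611.9), np.float64(-152.2), np.float64(30.2), 175)
```

View pics/pair5.png

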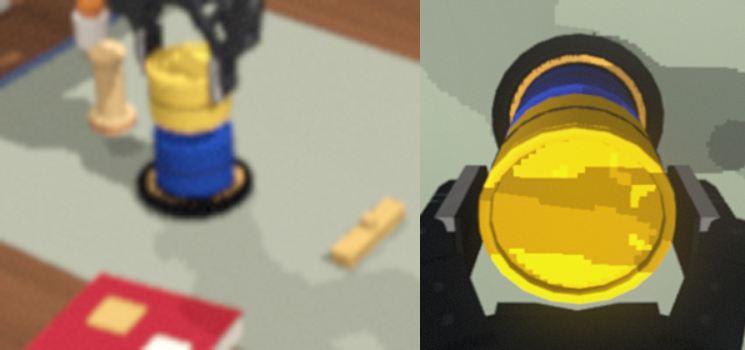

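The pair picture shows yellow hovering just above blue, aligned to about 1 mm (held at 611.9,-152.2; blue at 611.5,-151.2). Lowering it.

jog_arm(deltas=[0,-0.03,0.2,0,0,0,50,0,0,0.2,0,0,0,50,0,0,0.1,0,0,0,50,0,0,0.05,0,0,0,50,0,0,0,0,0,0,50,0,0,0,0,0,0,50])

```text
clock: 11.95
eef_pos: [613.3, -150.9, 250.6]
tool_rot: [-0.0, 1.0, 0.0, -0.0]
ft_force: [-0.0, 0.2, -1.1]
gripper_width: 60.1
```

jog_arm(deltas=[0,0,0.06,0,0,0,50,0,0,0,0,0,0,50,0,0,0,0,0,0,50])

```text
clock: 12.2
eef_pos: [613.7, -150.9, 250.6]
tool_rot: [0.0, 1.0, 0.0, 0.0]
ft_force: [-2.5, 0.9, 6.5]
gripper_width: 60.3
```

jog_arm(deltas=[0,0,0,0,0,0,85,0,0,0,0,0,0,85,0,0,0,0,0,0,85,0,0,-0.3,0,0,0,85,0,0,-0.7,0,0,0,85,0,0,-1,0,0,0,85,0,0,-1,0,0,0,85,-1,0.5,0,0,0,0,70,-1,1,0,0,0,0,60,-1,1,0,0,0,0,60,-0.5,1,0,0,0,0,60,0,0.8,0,0,0,0,60])

```text
clock: 13.2
eef_pos: [523.8, -259.7, 324.7]
tool_rot: [0.0, 1.0, -0.0, -0.0]
ft_force: [1.3, -0.1, -0.5]
gripper_width: 60.0
```

jog_arm(deltas=[0,0.4,0,0,0,0,60,0,0,0,0,0,0,60])

```text
clock: 13.37
eef_pos: [525.8, -270.1, 324.9]
tool_rot: [0.0, 1.0, -0.001, 0.0]
ft_force: [0.6, 0.9, -1.2]
gripper_width: 60.0
```

```bash
python3 - <<'E'
from h import *
c,im=look("wrist");print(pose()[0].round(1));cv2.imwrite("pics/w6.png",im);cs,s=look("scene")
cv2.imwrite("pics/pair6.png",np.hstack([im[:,100:560],cv2.resize(s[120:240,160:270],(385,420),interpolation=2)])[:, :800])
b=mask(im,30,170,90);ct=max(cv2.findContours(b,0,1)[0],key=cv2.contourArea)[:,0];print("yellow",cv2.boundingRect(ct),circ(ray(c,ct,100)))
E
```

```text
[ 526.1 -269.   324.6]
yellow (7, 30, 118, 115) (np.float64(610.9), np.float64(-156.0), np.float64(32.9), 247)
```

View pics/pair6.png

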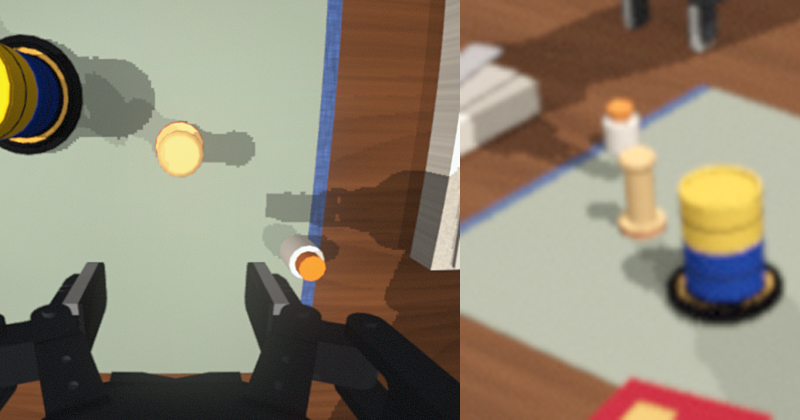

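Picture: yellow sits squarely nested on blue, with both upright. The pale knob is at about (280,154).

```bash
python3 - <<'E'
from h import *
im=cv2.imread("pics/w6.png");c=viewer.get_calibration("wrist")
m=mask(im,20,60,170)
m[:,:240]=0;m[:,320:]=0;m[:100]=0;m[200:]=0
ct=max(cv2.findContours(m,0,1)[0],key=cv2.contourArea)[:,0];print(cv2.boundingRect(ct))
lo=ct[ct[:,1]>152];print("knob",circ(ray(c,lo,66)),"base",circ(ray(c,ct[ct[:,1]<138],6)))
print(delta(573,-270.5,17))
E
```

```text
(255, 121, 49, 56)
knob (np.float64(570.9), np.float64(-271.3), np.float64(14.5), 67) base (np.float64(570.7), np.float64(-271.4), np.float64(18.8), 42)
[1.87047868 0.09453299 5.37239222]
```

jog_arm(deltas=[0.9,0.05,1,0,0,0,60,0.88,0.03,1,0,0,0,60,0,0,1,0,0,0,60,0,0,1,0,0,0,60,0,0,0.8,0,0,0,60,0,0,0.4,0,0,0,60,0,0,0.18,0,0,0,60,0,0,0,0,0,0,10,0,0,0,0,0,0,10,0,0,0,0,0,0,10,0,0,0,0,0,0,10,0,0,0,0,0,0,10])

```text
clock: 14.47
eef_pos: [571.1, -270.8, 191.5]
tool_rot: [0.001, 1.0, 0.0, 0.001]
ft_force: [-0.5, -0.2, 2.6]
gripper_width: 24.4
```

jog_arm(deltas=[0,0,0,0,0,0,10,0,0,0,0,0,0,10])

```text
clock: 14.63
eef_pos: [571.1, -270.9, 191.4]
tool_rot: [0.001, 1.0, 0.0, 0.001]
ft_force: [0.2, 0.0, 6.5]
gripper_width: 24.7
```

jog_arm(deltas=[0,0,-0.4,0,0,0,10,0,0,-1,0,0,0,10,0,0,-1,0,0,0,10,0,0,-1,0,0,0,10,0,0,-1,0,0,0,10,0,0,-1,0,0,0,10,-0.4,-1,-0.6,0,0,0,10,0,-1,0,0,0,0,10,0,-1,0,0,0,0,10,0,-1,0,0,0,0,10,0,-0.75,0,0,0,0,10,0,0,0,0,0,0,10])

```text
clock: 15.63
eef_pos: [559.8, -148.8, 339.5]
tool_rot: [-0.001, 1.0, 0.002, -0.001]
ft_force: [0.3, 0.1, -0.4]
gripper_width: 24.6
```

jog_arm(deltas=[0,0,0,0,0,0,10])

```text
clock: 15.72
eef_pos: [560.0, -150.9, 339.6]
tool_rot: [0.0, 1.0, 0.001, -0.0]
ft_force: [0.4, -0.3, -0.1]
gripper_width: 24.4
```

```bash
python3 - <<'E'
from h import *
c,im=look("wrist");print(pose()[0].round(1));cv2.imwrite("pics/w7.png",im)
b=mask(im,30,190,90);ct=max(cv2.findContours(b,0,1)[0],key=cv2.contourArea)[:,0];print("yellow",cv2.boundingRect(ct),circ(ray(c,ct[ct[:,1]<150],100)))
E
```

```text
[ 560.1 -151.7  339.7]
yellow (224, 90, 105, 106) (np.float64(611.8), np.float64(-151.4), np.float64(30.3), 158)
```

View pics/w7.png

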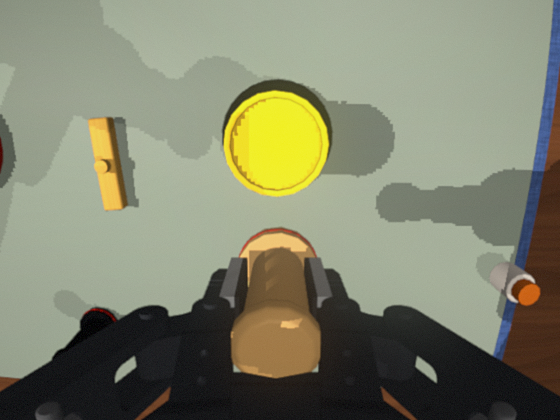

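Wrist view: the yellow recess is centred at (277,143), so (611.8,-151.4). The stamp hangs straight at x≈277. Placing it.

jog_arm(deltas=[1,0,0,0,0,0,10,0.8,0,0,0,0,0,10,0.27,0,0.4,0,0,0,10,0,0,0.6,0,0,0,10,0,0,0.6,0,0,0,10,0,0,0.2,0,0,0,10,0,0,0.15,0,0,0,10,0,0,0.1,0,0,0,10,0,0,0,0,0,0,10,0,0,0,0,0,0,10])

```text
clock: 16.6
eef_pos: [612.2, -151.9, 289.3]
tool_rot: [0.0, 1.0, 0.0, 0.001]
ft_force: [-0.3, -0.7, -0.4]
gripper_width: 24.2
```

jog_arm(deltas=[0,0,0.07,0,0,0,10,0,0,0,0,0,0,10,0,0,0,0,0,0,10])

```text
clock: 16.85
eef_pos: [612.3, -151.7, 287.5]
tool_rot: [0.0, 1.0, 0.0, 0.001]
ft_force: [-0.7, -0.4, 1.7]
gripper_width: 24.8
```

jog_arm(deltas=[0,0,0,0,0,0,60,0,0,0,0,0,0,60,0,0,0,0,0,0,60,0,0,-0.4,0,0,0,60,0,0,-1,0,0,0,60,0,0,-1,0,0,0,60,0,0,-1,0,0,0,60,-1,-1,0,0,0,0,85,-1,-1,0,0,0,0,85,-0.5,-1,0,0,0,0,85,0,-1,0,0,0,0,85,0,-1,0,0,0,0,85])

```text
clock: 17.85
eef_pos: [548.6, -25.7, 372.9]
tool_rot: [0.0, 1.0, 0.0, 0.001]
ft_force: [-0.0, -0.0, 0.1]
gripper_width: 85.2
```

jog_arm(deltas=[0,-1,0,0,0,0,85,0,-1,0,0,0,0,85,0,-1,0,0,0,0,85,0,-1,0,0,0,0,85,0,-1,0,0,0,0,85,0,-1,0,0,0,0,85,0,-1,0,0,0,0,85,0,-1,0,0,0,0,85,0,-1,0,0,0,0,85,0,-1,0,0,0,0,85,0,-1,0,0,0,0,85,0,-1,0,0,0,0,85])

```text
clock: 18.85
eef_pos: [549.0, 274.6, 372.7]
tool_rot: [-0.0, 1.0, 0.001, 0.0]
ft_force: [-0.2, -0.0, 0.8]
gripper_width: 84.9
```

jog_arm(deltas=[0,-0.9,0.3,0,0,0,85,0,-0.5,0.3,0,0,0,85,0,0,0,0,0,0,85,0,0,0,0,0,0,85])

```text
clock: 19.18
eef_pos: [548.9, 308.3, 356.0]
tool_rot: [0.001, 1.0, 0.001, -0.001]
ft_force: [-0.5, -0.1, -1.1]
gripper_width: 85.0
```

```bash
python3 - <<'E'
from h import *
print(pose()[0].round(1));c,im=look("wrist");cv2.imwrite("pics/w8.png",im);cs,s=look("scene")
b=mask(im,67,120,50)
for ct in cv2.findContours(b,0,1)[0]:
    if len(ct)>60: print("green",cv2.boundingRect(ct),circ(ray(c,ct[:,0],46)))
cv2.imwrite("pics/pair8.png",np.hstack([im[:,50:510],cv2.resize(s[120:240,160:250],(315,420),interpolation=2)]))
E
```

```text
[548.9 308.3 356. ]
green (232, 93, 78, 79) (np.float64(603.6), np.float64(311.5), np.float64(29.9), 215)
green (245, 0, 80, 22) (np.float64(706.0), np.float64(302.5), np.float64(21.1), 149)
```

View pics/pair8.png

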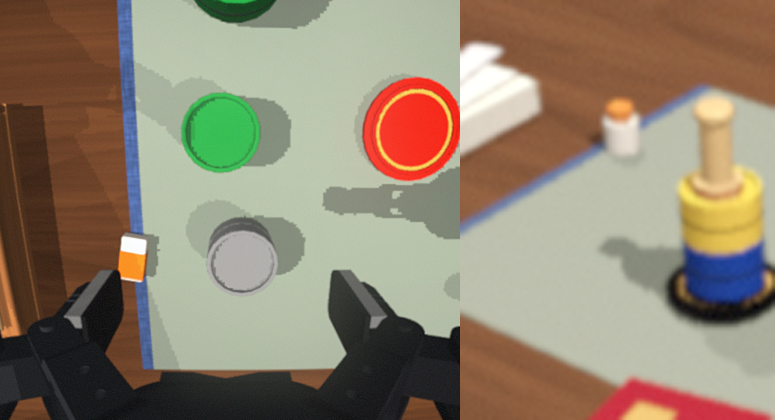

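The first stack stands upright with the stamp in yellow. The small green case is at full-image pixel (271,132), so (603.6,311.5). Gripping it.

jog_arm(deltas=[1,-0.06,1,0,0,0,85,0.8,-0.05,1,0,0,0,85,0.39,0,1,0,0,0,85,0,0,1,0,0,0,85,0,0,1,0,0,0,85,0,0,0.8,0,0,0,85,0,0,0.42,0,0,0,85,0,0,0.2,0,0,0,85,0,0,0,0,0,0,50,0,0,0,0,0,0,50,0,0,0,0,0,0,50,0,0,0,0,0,0,50])

```text
clock: 20.28
eef_pos: [604.6, 311.4, 198.4]
tool_rot: [-0.001, 1.0, 0.0, 0.002]
ft_force: [-0.2, -0.9, 1.6]
gripper_width: 60.8
```

jog_arm(deltas=[0,0,0,0,0,0,50,0,0,0,0,0,0,50])

```text
clock: 20.45
eef_pos: [604.7, 311.4, 198.4]
tool_rot: [-0.001, 1.0, 0.0, 0.002]
ft_force: [0.3, -0.8, 6.1]
gripper_width: 60.4
```

jog_arm(deltas=[0,0,-0.4,0,0,0,50,0,0,-1,0,0,0,50,0,0,-1,0,0,0,50,0,0.3,-1,0,0,0,50,-0.5,1,-0.6,0,0,0,50,-0.5,1,0,0,0,0,50,0,1,0,0,0,0,50,0,1,0,0,0,0,50,0,1,0,0,0,0,50,0,1,0,0,0,0,50,0,0.5,0,0,0,0,50,0,0,0,0,0,0,50])

```text
clock: 21.45
eef_pos: [578.9, 139.1, 296.1]
tool_rot: [0.0, 1.0, -0.001, -0.0]
ft_force: [-0.2, -0.8, -2.2]
gripper_width: 60.4
```

jog_arm(deltas=[0,0,0,0,0,0,50])

```text
clock: 21.53
eef_pos: [579.0, 140.9, 296.2]
tool_rot: [-0.0, 1.0, -0.0, -0.0]
ft_force: [0.4, 1.0, -2.1]
gripper_width: 60.5
```

```bash
python3 - <<'E'
from h import *
c,im=look("wrist");print(pose()[0].round(1));cv2.imwrite("pics/w9.png",im)
m=mask(im,22,120,120);m[230:]=0;m[:,:200]=0;m[:,360:]=0
p=np.argwhere(m)[:,::-1];print(p.min(0),p.max(0),"gold",circ(ray(c,p,12)))
b=mask(im,67,120,40);ct=max(cv2.findContours(b,0,1)[0],key=cv2.contourArea)[:,0]
print("held",circ(ray(c,ct[ct[:,1]>320],46+pose()[0][2]-198.4)))
E
```

```text
[579.  141.5 296.3]
[227 123] [325 216] gold (np.float64(606.5), np.float64(139.9), np.float64(34.2), 1045)
held (np.float64(577.5), np.float64(140.5), np.float64(29.7), 163)
```

jog_arm(deltas=[0.6,0.02,0.3,0,0,0,50,0.56,0,0.7,0,0,0,50,0,0,1,0,0,0,50,0,0,0.7,0,0,0,50,0,0,0.4,0,0,0,50,0,0,0.2,0,0,0,50,0,0,0.14,0,0,0,50,0,0,0,0,0,0,50,0,0,0,0,0,0,50])

```text
clock: 22.33
eef_pos: [608.6, 141.2, 211.6]
tool_rot: [-0.0, 1.0, 0.001, 0.001]
ft_force: [-0.5, 0.9, -1.1]
gripper_width: 60.3
```

jog_arm(deltas=[0,0,0.06,0,0,0,50,0,0,0,0,0,0,50,0,0,0,0,0,0,50])

```text
clock: 22.58
eef_pos: [608.7, 140.9, 210.3]
tool_rot: [-0.0, 1.0, 0.0, 0.001]
ft_force: [-1.1, 1.9, 4.2]
gripper_width: 60.8
```

jog_arm(deltas=[0,0,0,0,0,0,85,0,0,0,0,0,0,85,0,0,0,0,0,0,85,0,0,-0.4,0,0,0,85,0,0,-1,0,0,0,85,0,0,-1,0,0,0,85,0,0,-1,0,0,0,85,-1,0.6,-1,0,0,0,60,-1,1,-0.6,0,0,0,60,-1,1,0,0,0,0,60,-1,1,0,0,0,0,60,-1,1,0,0,0,0,60])

```text
clock: 23.58
eef_pos: [481.9, 24.8, 334.8]
tool_rot: [0.0, 1.0, 0.001, 0.001]
ft_force: [0.2, -0.4, 0.0]
gripper_width: 59.9
```

jog_arm(deltas=[-1,0,0,0,0,0,60,-1,0,0,0,0,0,60,-1,0,0,0,0,0,60,-0.8,0,0,0,0,0,60,-0.4,0,0,0,0,0,60,0,0,0,0,0,0,60,0,0,0,0,0,0,60])

```text
clock: 24.17
eef_pos: [378.0, 25.4, 334.4]
tool_rot: [0.0, 1.0, 0.0, 0.001]
ft_force: [-0.5, 0.3, 0.1]
gripper_width: 59.9
```

```bash
python3 - <<'E'
from h import *
print(pose()[0].round(1));c,im=look("wrist");cv2.imwrite("pics/w10.png",im);cs,s=look("scene")
cv2.imwrite("pics/pair10.png",np.hstack([im[:,50:510],cv2.resize(s[160:300,280:385],(315,420),interpolation=2)]))
m=(im.max(2)<45).astype(np.uint8);m[240:]=0
for ct in cv2.findContours(m,0,1)[0]:
    if len(ct)>40: print(cv2.boundingRect(ct))
E
```

```text
[378.   25.4 334.4]
```

View pics/pair10.png

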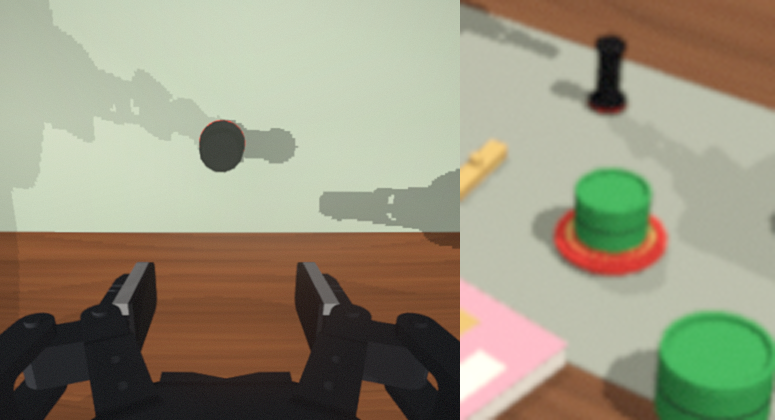

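The green case is seated on red. The black stamp is at full-image pixel (272,147).

```bash
python3 - <<'E'
from h import *
im=cv2.imread("pics/w10.png");c=viewer.get_calibration("wrist")
m=(im.max(2)<90).astype(np.uint8);m[225:]=0;m[:100]=0;m[:,:230]=0;m[:,320:]=0
ct=max(cv2.findContours(m,0,1)[0],key=cv2.contourArea)[:,0];print(cv2.boundingRect(ct))
print("knob",circ(ray(c,ct[ct[:,1]>150],66)),"base",circ(ray(c,ct[ct[:,1]<132],6)))
E
```

```text
(250, 121, 44, 51)
knob (np.float64(425.4), np.float64(28.0), np.float64(14.0), 58) base (np.float64(425.0), np.float64(27.9), np.float64(17.8), 36)
```

jog_arm(deltas=[1,-0.05,1,0,0,0,60,0.89,-0.05,1,0,0,0,60,0,0,1,0,0,0,60,0,0,1,0,0,0,60,0,0,1,0,0,0,60,0,0,0.5,0,0,0,60,0,0,0.25,0,0,0,60,0,0,0,0,0,0,10,0,0,0,0,0,0,10,0,0,0,0,0,0,10,0,0,0,0,0,0,10,0,0,0,0,0,0,10])

```text
clock: 25.27
eef_pos: [426.1, 27.9, 191.2]
tool_rot: [0.0, 1.0, 0.0, 0.001]
ft_force: [0.0, 0.1, 1.3]
gripper_width: 24.1
```

jog_arm(deltas=[0,0,0,0,0,0,10,0,0,0,0,0,0,10])

```text
clock: 25.43
eef_pos: [426.1, 28.0, 191.2]
tool_rot: [0.0, 1.0, 0.0, 0.001]
ft_force: [-0.2, 0.6, 4.7]
gripper_width: 24.4
```

jog_arm(deltas=[0,0,-0.4,0,0,0,10,0,0,-1,0,0,0,10,0,0,-1,0,0,0,10,0,0,-1,0,0,0,10,0.5,-0.5,-1,0,0,0,10,1,-1,-0.4,0,0,0,10,1,-1,0,0,0,0,10,1,-1,0,0,0,0,10,1,-0.7,0,0,0,0,10,0.6,-0.3,0,0,0,0,10,0.2,0,0,0,0,0,10,0,0,0,0,0,0,10])

```text
clock: 26.43
eef_pos: [558.3, 140.8, 310.0]
tool_rot: [0.0, 1.0, 0.001, -0.0]
ft_force: [-0.1, 0.4, -0.8]
gripper_width: 24.6
```

jog_arm(deltas=[0,0,0,0,0,0,10])

```text
clock: 26.52
eef_pos: [557.2, 140.1, 309.7]
tool_rot: [0.0, 1.0, 0.0, -0.001]
ft_force: [0.0, -0.2, -0.4]
gripper_width: 24.8
```

```bash
python3 - <<'E'
from h import *
print(pose()[0].round(1));c,im=look("wrist");cv2.imwrite("pics/w11.png",im)
b=mask(im,67,120,40);ct=max(cv2.findContours(b,0,1)[0],key=cv2.contourArea)[:,0];print(cv2.boundingRect(ct),"green",circ(ray(c,ct,58)))
E
```

```text
[557.2 140.1 309.7]
(226, 95, 97, 98) green (np.float64(607.8), np.float64(140.4), np.float64(29.6), 265)
```

View pics/w11.png

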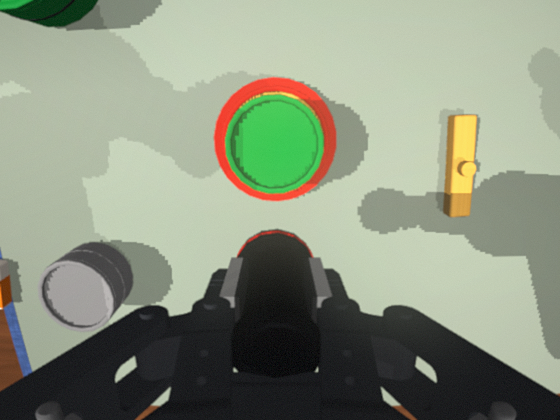

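Wrist view: the green recess is centred at (274,143), so (607.8,140.4). The stamp is held straight. Placing it.

jog_arm(deltas=[1,0,0,0,0,0,10,0.8,0,0.2,0,0,0,10,0.24,0,0.6,0,0,0,10,0,0,0.7,0,0,0,10,0,0,0.5,0,0,0,10,0,0,0.25,0,0,0,10,0,0,0.15,0,0,0,10,0,0,0.1,0,0,0,10,0,0,0,0,0,0,10,0,0,0,0,0,0,10])

```text
clock: 27.4
eef_pos: [608.9, 140.7, 248.4]
tool_rot: [-0.0, 1.0, 0.0, 0.001]
ft_force: [-0.5, -0.2, -0.5]
gripper_width: 24.4
```

jog_arm(deltas=[0,0,0.1,0,0,0,10,0,0,0,0,0,0,10,0,0,0,0,0,0,10])

```text
clock: 27.65
eef_pos: [608.9, 140.7, 245.4]
tool_rot: [-0.0, 1.0, 0.001, 0.0]
ft_force: [0.1, 0.6, -1.7]
gripper_width: 24.7
```

jog_arm(deltas=[0,0,0.04,0,0,0,10,0,0,0,0,0,0,10,0,0,0,0,0,0,10])

```text
clock: 27.9
eef_pos: [609.3, 140.7, 245.2]
tool_rot: [-0.0, 1.0, 0.0, 0.001]
ft_force: [-0.4, -0.5, 4.9]
gripper_width: 24.7
```

Contact. Releasing, lifting away and backing off.

jog_arm(deltas=[0,0,0,0,0,0,60,0,0,0,0,0,0,60,0,0,0,0,0,0,60,0,0,-0.4,0,0,0,60,0,0,-1,0,0,0,60,0,0,-1,0,0,0,60,0,0,-1,0,0,0,60,0,0,-1,0,0,0,60,-1,0,-1,0,0,0,60,-1,0,0,0,0,0,60,-1,0,0,0,0,0,60,-1,0,0,0,0,0,60])

```text
clock: 28.9
eef_pos: [507.8, 140.5, 380.2]
tool_rot: [-0.0, 1.0, 0.0, 0.001]
ft_force: [0.0, 0.2, -0.4]
gripper_width: 60.2
```

jog_arm(deltas=[-1,0,0,0,0,0,60,-1,0,0,0,0,0,60,0,0,0,0,0,0,60,0,0,0,0,0,0,60,0,0,0,0,0,0,60])

```text
clock: 29.32
eef_pos: [459.1, 140.5, 379.7]
tool_rot: [-0.0, 1.0, 0.0, 0.001]
ft_force: [1.0, -0.5, -0.4]
gripper_width: 60.3
```

```bash
python3 - <<'E'
from h import *
cs,s=look("scene");ct,t=look("top");a=cv2.imread("pics/top0.png")
cv2.imwrite("pics/final.png",np.vstack([cv2.resize(s[120:280,150:470],(640,320),interpolation=2),cv2.resize(t[110:300,90:490],(589,280))[:,:].copy() if 0 else cv2.resize(t[110:300,90:490],(640,280))]))
for n,(x,y),h in(("weight",(296,206),22),("eraser",(113,243),14),("pot",(465,260),14)):
    print(n,[np.argwhere(mask(i,h,130,120)[y-25:y+25,x-25:x+25]).mean(0).round(1) for i in(a,t)])
print(pose()[2]["ft_force"].round(1),pose()[0].round(0))
E
```

```text
weight [array([24. , 24.2]), array([24. , 24.2])]
eraser [array([25.2, 22.4]), array([27.7, 14.5])]
pot [array([28.5, 31.2]), array([24.9, 35.9])]
[0.3 0.4 0.4] [460. 140. 379.]
```

View pics/final.png

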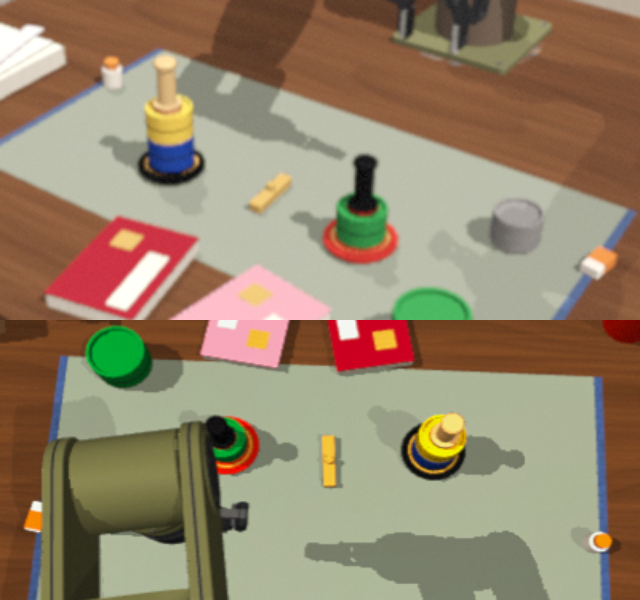

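The final picture shows both stacks upright and the paperweight in place. The arm and its shadows skew the top-view masks of the eraser and pot, so I'll compare those two in the scene camera and then hand in.

```bash
python3 - <<'E'
from h import *
a=cv2.imread("pics/scene0.png");t=viewer.read_camera("scene")
for n,(x,y) in(("pot",(206,156)),("eraser",(449,251)),("weight",(286,216))):
    A,B=[np.float32(cv2.cvtColor(i,cv2.COLOR_BGR2HSV)[y-14:y+14,x-14:x+14,1]) for i in(a,t)]
    print(n,"shift px",np.round(cv2.phaseCorrelate(A,B),2))if 0 else print(n,cv2.phaseCorrelate(A,B))
r.finish_job()
E
```

```text
pot ((-0.10846934979593215, -0.2952499760012568), 0.8182987229029337)
eraser ((0.10870249163375334, 0.07829379076757981), 0.986756901078754)
weight ((0.0043989779018467345, 0.03738251876846199), 0.9123646953370836)
the job is handed in; nothing more can be done
```

Both stamping places are laid out in the order asked, and I handed the job in at about 29.5 s on the robot's clock. On the black stand are the blue case, the yellow case nested on it, and the pale stamp in yellow's recess. On the red stand are the small green case and the black stamp in its recess.

**Last checks:** the final views showed both stacks upright and centred on their stands. The gripper was open, about 150 mm back from the nearer stack, with no force on the wrist. The TCP heights at contact matched the nested heights to within a millimetre.

**Left alone:** in the scene camera the paperweight, eraser and glue pot shifted by less than 0.35 pixel, so they count as unmoved.

**One check disagreed:** the top-camera comparison showed shifts for the eraser and glue pot. The arm was in that view and casting shadows on it, so I went by the scene camera instead.

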